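Ready the inclined plane: clear the ruler, push the sled up to the stop

ROBOT

A 7-joint arm with a two-finger parallel gripper is mounted at the origin on the work surface. World frame = base frame: x ahead of the robot, y to its left, z up, the work surface at z = 0. Lengths are in m, angles in rad, forces in N, time in s.
With the tool pointing down it reaches from about 0.425 to 0.875 m from the base axis. Payload 4.7 kg.
Tool frame: the origin (TCP) lies midway between the tips of the shut fingers; the grasp point (between the pads) lies 19 mm behind it (ctrl.grip_point_offset is the distance from the TCP to the grasp point, in m); z points along the fingers, y is the line along which they close (so a half turn about z gives the same grasp; the last joint's range is limited). The gripper opens to 87 mm and grips with 3 to 60 N. Pads are 19 mm wide; open, the fingers measure 117 mm over their backs; the gripper's body (75 mm by 190 mm) begins 51 mm behind the grasp point.
Start: joints at [0.014, 0.321, -0.07, 1.45, 0.023, 1.371, -0.057], TCP at [0.65, -0, 0.223] pointing down, gripper open.
Joint ranges: [-2.86, 2.86], [-0.3, 2.09], [-1.38, 1.24], [0.06, 2.45], [-1.56, 4.7], [0.09, 2.05], [-2.69, 2.69]. Speed limits (rad/s): [2.57, 2.57, 3.14, 3.14, 3.14, 3.14, 3.14].

INTERFACE

Orientations are given as a rotation vector (axis times angle).
In Python, from bench import ctrl gives the robot as it stands.
- The arm moves only by the tool move_arm, never from a script. Its argument "increments" is text: rows parted by semicolons, each of 7 numbers parted by spaces: the shift along the world's x, y, z in mm, then the turn, a rotation vector about the world's x, y, z in degrees, then the closure in counts, from 0 (fully open) to 255 (shut). A call has exactly 8 rows; each row shifts and turns the commanded pose from where the row before left it; what a row does not reach is not made up. A row lasts 1/12 s, in which the tool goes at most 41.7 mm and 7.16 degrees, less where a joint would pass 70% of its speed; a pose out of reach is approached as far as the arm can. A call with a gripper value outside its range is refused whole. The fingers move at their own pace and stop on an object; "grip_force" is the grip in N (left out, the last holds). Time passes only in rows, so rows that do not move let the fingers close, or fill a call up. It gives the time, the measured TCP pose, the force, the opening and the grip force at its end, in the units of the state.
- ctrl.get_state(): the state, without advancing time (a new reading comes with each control period).
- ctrl.get_image(name): name is "scene" or "side" or "wrist"; returns a dict with "frame" (384x512x3 uint8, red, green, blue), "depth" (384x512 float32, m along the optical axis (not along the pixel's ray), 0 where there is no reading), "fx", "fy", "cx", "cy" (pixels), "position" and "orientation" of the camera in the world. Camera axes: x right, y down, z forward; pixel columns grow to the right and rows downward; lengths in m; the calibration is good to about 2 mm. A picture is of the moment at which its call begins.
- ctrl.close_job(): hands the job in; it is judged then, once.
Trained networks look in a picture, given as the dict that the camera call returned (one of the last four; its "shot" number tells which), for a name from the list of things; names that differ only in an ending like _2 or _b are one class to them, and where a whole thing is asked for, a point or a joint stands for the part that bears it (a point fixed in the world has none). Each returns a list of dicts, best first, with "score" (0 to 1); they miss things now and then, are a little off and sometimes report something else, mostly with a low value. They report only what shows in the picture. A call takes as long as a camera call. They do not tell look-alikes from the thing itself.
- ctrl.find_in(target, picture): "centre" ([x, y, z] in m, in world coordinates, good to about 4 mm: the middle of the surface that is visible of it).
- ctrl.silhouettes(target, picture): "region" (384x512 bool, what is visible of it).
The state is a dict: "time": time; "joint_positions": joint angles; "qd": joint speeds; "joint_torque": joint torques, N m; "position": TCP position; "tool_rot": TCP orientation; "ft_force": force on the tool from outside, world axes, zero at the start; "torque": the same for the moment, N m; "grip_width": opening from 0.0 (shut) to 1.0 (fully open); "grip_force": force on a finger pad.
Only numpy, scipy, OpenCV 4.12 (cv2) and the standard library are available. Lean on these libraries where they do the work, as an engineer would, in place of code of your own. Each camera call takes 0.05 s, during which the arm holds its last target. There are 200 camera calls.

TASK

The ruler has been left lying across the inclined plane. First pick it up and lay it flat on the blue mat, wholly on the mat and along it, with its red end at the mat's red mark; then push the wooden sled from the bench up the ramp, yellow stripe first, and leave it resting squarely against the red stop at the top. Leave the brass weight, the jar, the circuit board and everything else on the bench where they are.

Things in the scene. Friction and masses are not known exactly. Their poses are not given: they have to be found in the camera images.
- ramp: Fixed inclined plane: plywood board, slope 7 degrees, 300 mm along the slope from its foot to the face of the red stop. Origin on the bench at the middle of the foot line, where the board's surface rises out of the bench without a step; x points level and uphill, y to the left of that, z up.
- ramp_foot (a point): Same point as the ramp's origin. From here up, aluminium rails 10 mm thick stand 14 mm above the board on both sides, 112 mm apart inside, 132 mm outside. Below it they flare outwards on the bench (x from -55 to 0 mm, 14 mm high) to a mouth about 155 mm wide inside.
- ramp_stop (a point): Middle of the downhill face of the red stop block, 22.5 mm above the board (the stop is 34 mm high, 112 mm wide, 14 mm thick); 295 mm uphill of and 59 mm above the ramp's origin. Axes as the ramp's.
- sled: Loose solid wooden friction sled, rubber sole, 120 mm (x) x 96 mm (y) x 45 mm high, 0.25 to 0.5 kg, too wide to grasp; a yellow stripe across its top at the front (+x) end. Origin at the centre of its underside. Starts on the bench before the ramp's mouth, front roughly uphill, up to 30 mm off the centre line and 0.3 rad turned. Friction alone keeps it from sliding back down the ramp.
- sled_nose (a point): Middle of the sled's front (+x) face, 60 mm ahead of its origin and 22.5 mm above its underside: it meets point ramp_stop when the sled is home.
- ruler: Loose wooden ruler, 200 x 28 x 8 mm, 60 g: its x is the length, y the width; origin at the centre of its underside. It starts lying across both rails of the ramp (underside 14 mm above the board), tilted with the slope.
- ruler_center (a point): Centre of the ruler, 4 mm above its underside; x along the ruler towards its red end, z out of its graduated face.
- ruler_red (a point): Middle of the end face of the ruler's red end, 100 mm from its centre.
- mat: Fixed flat blue mat on the bench to the left of the ramp (seen looking uphill), roughly parallel to it, 240 mm (x) x 60 mm (y) x 3 mm. Origin at the centre of its underside; x points to the end with the red mark.
- weight: Bystander: brass laboratory weight, 48 mm diameter, 62 mm high; origin at the centre of its underside.
- circuit: Bystander: blue circuit board on a clear base, 110 x 70 mm, 24 mm high; origin at the centre of its underside.
- jar: Bystander: glass jar with white lid, 60 mm diameter, 80 mm high; origin at the centre of its underside.
Mind the look-alikes: they are no part of the job. Several things have the shape of the ruler; the one meant has the colours described above.

How it is judged:
On the way, in this order (a step that is already met when the one before it is completed fails the run):
1. the ruler lies flat and let go on the blue mat, along it, red end at the red mark (x of ruler_center in the frame of mat between -0.026 and 0.026 m and y of ruler_center in the frame of mat between -0.02 and 0.02 m and z of ruler_center in the frame of mat between 0.004 and 0.011 m and x of ruler_red in the frame of mat above 0.06 m and angle between the x axis of ruler_center and the x axis of mat, either way round below 0.18 rad and angle between ruler_center's own z axis and vertical below 0.08 rad and linear speed of ruler below 0.02 m/s and contact force between ruler and the fingers below 0.05 N), for 0.2 s.
2. the sled stands on the ramp against the red stop (x of sled_nose in the frame of ramp between 0.289022 and 0.299022 m and y of sled_nose in the frame of ramp between -0.012 and 0.012 m and z of sled_nose in the frame of ramp between 0.052893 and 0.064893 m and angle between the x axis of sled and the x axis of ramp, either way round below 0.21 rad and angle between sled's own z axis and vertical below 0.17 rad and linear speed of sled below 0.01 m/s), for 0.2 s.
At the end, for the whole second after the job is handed in: Ruler flat, released, on the blue mat (centre within 26 mm along, 20 mm across, within 0.18 rad), red end at the red mark; sled at rest on the ramp between the rails, stripe uphill, nose within 6 mm of the stop and 12 mm of the centre line; other things moved under 25 mm (all of step 1 and all of step 2); the robot touches nothing.
It fails at once if the weight is moved more than 25 mm (distance of weight from where it was at the start of the episode above 0.025 m).
It fails at once if the circuit is moved more than 25 mm (distance of circuit from where it was at the start of the episode above 0.025 m).
It fails at once if the jar is moved more than 25 mm (distance of jar from where it was at the start of the episode above 0.025 m).
It also fails if it takes over 72 s, if anything falls off the work surface, if the arm or the gripper's body presses on something with over 40 N, if the wrist force passes 120 N, or if a joint passes its speed limit or range.

## Working session

There is one attempt and no reset: what is moved stays moved. The work goes in short steps, Python scripts to look and compute and a tool call to move; the robot and the scene stay as the last step left them, time stands still between calls to the robot, and variables do not carry over. Pictures are saved under pics/ and viewed, at most 13 in all, crops included, and the job is handed in when it is done.

Besides the shell and the picture viewer there is one more tool, called after "Request:" in YAML: its name, and indented under it one key for each argument. move_arm: Moves the arm, as the interface text tells. Its arguments: {"type":"object","properties":{"increments":{"type":"string"},"grip_force":{"type":"number"}},"required":["increments"]}

```bash
mkdir -p pics; ls
cat > h.py <<'E'
import numpy as np, cv2
from scipy.spatial.transform import Rotation as R
from bench import ctrl
def cloud(p):
    v,u=np.mgrid[0:384,0:512]; d=p["depth"]
    c=np.stack([(u-p["cx"])/p["fx"]*d,(v-p["cy"])/p["fy"]*d,d],-1)
    o=np.array(p["orientation"]); M=R.from_rotvec(o).as_matrix() if o.shape==(3,) else (o if o.shape==(3,3) else R.from_quat(o).as_matrix())
    return c@M.T+np.array(p["position"])
def save(p,n): cv2.imwrite(f"pics/{n}.png",cv2.cvtColor(p["frame"],cv2.COLOR_RGB2BGR))
E
python3 - <<'E'
from h import *
for n in ("scene","side"):
    p=ctrl.get_image(n); save(p,n+"0"); print(n,p["position"],p["orientation"],p["fx"])
    for t in ("ramp","sled","ruler","mat","weight","circuit","jar"):
        print(t,[(np.round(r["centre"],3).tolist(),round(r["score"],2)) for r in ctrl.find_in(t,p)][:6])
print(ctrl.get_state())
E
```

```text
pics
scene [1.45983267 0.24201026 1.07455394] [-1.61360883 -1.97885817  0.81339465] 465.5679551379822
ramp [([0.66, 0.096, 0.044], 0.62), ([0.664, 0.133, 0.024], 0.58)]
sled [([0.659, -0.164, 0.038], 0.57)]
ruler [([0.663, 0.096, 0.038], 0.94), ([0.338, 0.238, 0.011], 0.6)]
mat [([0.518, 0.132, 0.0], 0.96)]
weight [([0.617, 0.42, 0.038], 0.81)]
circuit [([0.5, 0.399, 0.014], 0.97)]
jar [([0.457, -0.324, 0.052], 0.61)]
side [0.08287264 1.10804217 0.78258821] [-0.53387378  2.53140357 -1.41232517] 497.87210450803667
ramp [([0.661, 0.164, 0.027], 0.67), ([0.518, 0.131, 0.006], 0.28)]
sled [([0.629, -0.141, 0.039], 0.76)]
ruler [([0.338, 0.25, 0.01], 0.97), ([0.645, 0.1, 0.039], 0.58)]
mat [([0.522, 0.133, 0.005], 0.82), ([0.644, 0.099, 0.04], 0.39)]
weight [([0.597, 0.432, 0.037], 0.84)]
circuit [([0.479, 0.419, 0.014], 0.91)]
jar [([0.426, -0.312, 0.052], 0.61)]
{'time': 0.8, 'joint_positions': array([ 0.01409927,  0.32098335, -0.07008028,  1.45048369,  0.02259535,
        1.37077821, -0.05691043]), 'qd': array([-0.00036311, -0.0012361 , -0.00059742,  0.00089683, -0.00136949,
        0.00086987,  0.00121336]), 'joint_torque': array([ 7.28055438e-04, -4.91034937e+01, -4.02941611e-01, -3.12752724e+01,
       -6.36778423e-02,  3.37478227e-02,  2.91336619e-05]), 'position': array([ 6.50036080e-01, -3.45451922e-05,  2.22605398e-01]), 'tool_rot': array([2.22136413e+00, 2.22134040e+00, 1.00908772e-04]), 'ft_force': array([0.01870418, 0.06415198, 0.83638747]), 'torque': array([-0.01160343, -0.00761067,  0.00908959]), 'grip_force': 0.0, 'grip_width': 1.0017867220112981}
```

View pics/scene0.png

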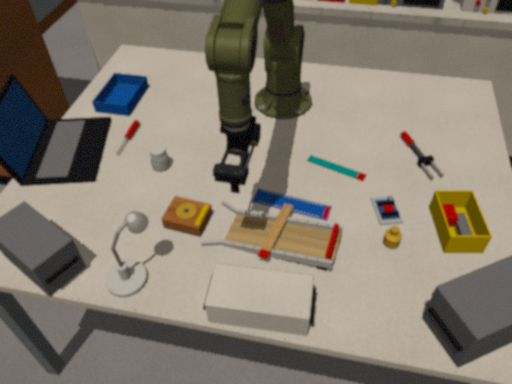

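View pics/side0.png

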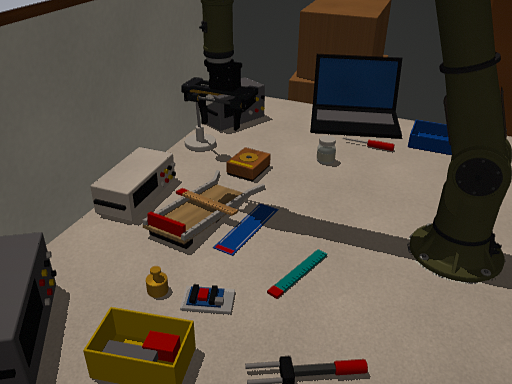

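The target is the wooden ruler across the ramp: scene (275,232), red end at (264,254). The look-alike is the teal ruler lying on the bench at scene (337,168), side (298,272). The mat is at scene (290,205), with its red mark at the +y end. I'll rectify both views into a top-down map, which also serves as the close crop.

```bash
cat >> h.py <<'E'
def ortho(p,x0=.42,x1=.9,y0=-.28,y1=.36,s=1000):
    # image: col = y, row = x ; topmost point wins
    P=cloud(p).reshape(-1,3); C=p["frame"].reshape(-1,3)
    P_=P[(p["depth"].ravel()>0)]; C=C[(p["depth"].ravel()>0)]
    m=(P_[:,0]>x0)&(P_[:,0]<x1)&(P_[:,1]>y0)&(P_[:,1]<y1)&(P_[:,2]<.12)
    return P_[m],C[m]
def hsv(C): return cv2.cvtColor(C.reshape(-1,1,3),cv2.COLOR_RGB2HSV).reshape(-1,3)
E
python3 - <<'E'
from h import *
im=np.full((480,640,3),255,np.uint8)
for k,n in enumerate(("scene","side")):
    p=ctrl.get_image(n); P,C=ortho(p)
    # upsample by splatting
    o=np.argsort(P[:,2]); 
    out=np.full((240,320,3),255,np.uint8); 
    for q,c in zip(P[o],C[o]):
        r=int((q[0]-.42)*500); l=int((q[1]+.28)*500); out[max(r-1,0):r+2,max(l-1,0):l+2]=c[::-1]
    cv2.imwrite(f"pics/o{n}.png",cv2.resize(out,(640,480),interpolation=0))
    H=hsv(C); z=P[:,2]
    red=((H[:,0]<8)|(H[:,0]>172))&(H[:,1]>150)&(H[:,2]>70)
    blue=(H[:,0]>100)&(H[:,0]<130)&(H[:,1]>130)&(z<.02)
    yel=(H[:,0]>20)&(H[:,0]<32)&(H[:,1]>150)&(P[:,1]<-.03)
    for nm,m in (("red",red),("blue",blue),("yel",yel)):
        Q=P[m]
        lab=np.zeros((480,640),np.uint8); ij=((Q[:,:2]-[.42,-.28])*1000).astype(int); lab[ij[:,0],ij[:,1]]=255
        lab=cv2.dilate(lab,np.ones((7,7)))
        nn,L=cv2.connectedComponents(lab); g=L[ij[:,0],ij[:,1]]
        for i in range(1,nn):
            q=Q[g==i]
            if len(q)<15: continue
            (c,sz,a)=cv2.minAreaRect((q[:,:2]*1000).astype(np.float32))
            print(n,nm,len(q),np.round(c),np.round(sz),round(a,1),"z",np.round(np.percentile(q[:,2],[5,50,95]),3))
E
cd pics; python3 -c "
import cv2,numpy as np
cv2.imwrite('o.png',cv2.resize(np.vstack([cv2.imread('oscene.png'),cv2.imread('oside.png')]),(400,600)))"
```

```text
scene red 34 [529. 227.] [ 9. 44.] 86.6 z [-0.001  0.002  0.005]
scene red 183 [682. 254.] [ 15. 113.] 82.9 z [0.058 0.068 0.072]
scene red 74 [741.  77.] [29. 23.] 80.2 z [0.034 0.037 0.04 ]
scene blue 654 [516. 109.] [214.  52.] 82.3 z [-0.003  0.001  0.004]
scene yel 124 [ 644. -127.] [17. 85.] 83.5 z [0.039 0.043 0.047]
scene yel 188 [ 641. -173.] [56. 54.] 24.5 z [0.041 0.045 0.048]
side red 60 [529. 230.] [15. 50.] 79.9 z [0.001 0.004 0.006]
side red 365 [678. 260.] [ 21. 115.] 82.7 z [0.047 0.062 0.072]
side red 39 [737.  83.] [30. 23.] 75.9 z [0.034 0.038 0.042]
side blue 968 [515. 123.] [242.  60.] 82.4 z [0.    0.002 0.005]
side blue 40 [671. 261.] [ 10. 107.] 87.6 z [0.004 0.008 0.013]
side yel 59 [ 645. -123.] [17. 77.] 84.6 z [0.043 0.045 0.047]
```

View pics/o.png

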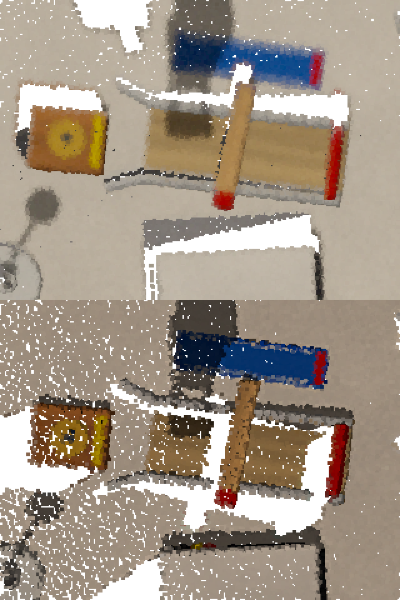

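The map confirms the choice: the wooden ruler lies across the rails with its red end at about (0.74, 0.08). The ramp climbs along +y with yaw about 83°, and the mat's red mark is at its +y end. Next I go above the ruler, turning -100°.

Request:
move_arm:
  increments: "1 6 -1 0 0 -6.25 0;1 6 -1 0 0 -6.25 0;1 6 -1 0 0 -6.25 0;1 6 -1 0 0 -6.25 0;1 6 -1 0 0 -6.25 0;1 6 -1 0 0 -6.25 0;1 6 -1 0 0 -6.25 0;1 6 -1 0 0 -6.25 0"

```text
time: 1.57
position: [0.6581, 0.0483, 0.2145]
tool_rot: [2.955, 1.067, -0.0]
ft_force: [-0.4, -0.1, 0.9]
grip_width: 0.998
grip_force: 0.0
```

Request:
move_arm:
  increments: "0 6 -1 0 0 -6.25 0;0 6 -1 0 0 -6.25 0;0 6 -1 0 0 -6.25 0;0 6 -1 0 0 -6.25 0;0 6 -1 0 0 -6.25 0;0 6 -1 0 0 -6.25 0;0 6 -1 0 0 -6.25 0;0 6 -1 0 0 -6.25 0"

```text
time: 2.23
position: [0.658, 0.0964, 0.2065]
tool_rot: [3.129, -0.282, -0.0]
ft_force: [0.1, 0.2, -0.1]
grip_width: 0.995
grip_force: 0.0
```

Run:
```python
from h import *
for n in ("wrist","scene"):
    p=ctrl.get_image(n); save(p,n+"1"); P=cloud(p)
    for r in ctrl.silhouettes("ruler",p)[:3]:
        q=P[r["region"]&(p["depth"]>0)]; 
        q=q[np.abs(q[:,2]-np.median(q[:,2]))<.012]
        c,s,a=cv2.minAreaRect((q[:,:2]*1000).astype(np.float32))
        print(n,round(r["score"],2),len(q),np.round(c),np.round(s),round(a,1),np.round(np.percentile(q[:,2],[5,50,95]),4))
s=ctrl.get_state(); print(s["position"],R.from_rotvec(s["tool_rot"]).as_matrix().round(3),s["time"])
```

```text
wrist 0.78 4539 [651.  97.] [ 29. 200.] 78.5 [0.0367 0.0389 0.0409]
scene 0.65 391 [336. 253.] [165.  45.] 71.2 [-0.0032  0.0046  0.0091]
scene 0.63 581 [654.  95.] [ 30. 203.] 78.8 [0.0329 0.037  0.0409]
[0.65798528 0.09593589 0.20656155] [[ 0.985 -0.17  -0.   ]
 [-0.17  -0.985 -0.   ]
 [-0.     0.    -1.   ]] 2.4333
```

View pics/wrist1.png

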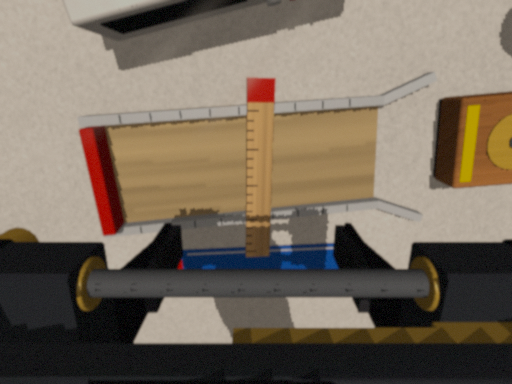

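Request:
move_arm:
  increments: "-1 0 -20 0.87 -0.17 -0.2 0;-1 0 -20 0.87 -0.17 -0.2 0;-1 0 -20 0.87 -0.17 -0.2 0;-1 0 -20 0.87 -0.17 -0.2 0;-1 0 -20 0.87 -0.17 -0.2 0;-1 0 -20 0.87 -0.17 -0.2 0;-1 0 -20 0.87 -0.17 -0.2 0;0 1 -20 0.87 -0.17 -0.2 0"

```text
time: 3.1
position: [0.6511, 0.0957, 0.046]
tool_rot: [-3.003, 0.303, -0.021]
ft_force: [0.3, 0.8, -0.1]
grip_width: 0.999
grip_force: 0.0
```

Run:
```python
from h import *
s=ctrl.get_state(); print(s["position"],R.from_rotvec(s["tool_rot"]).as_matrix().round(3),s["ft_force"])
```

```text
[0.65111503 0.09571903 0.0459783 ] [[ 0.98  -0.198  0.026]
 [-0.2   -0.972  0.121]
 [ 0.001 -0.124 -0.992]] [ 0.32844443  0.84603052 -0.05790021]
```

Request:
move_arm:
  increments: "0 0 -5 0 0 0 0;0 1 -5 0 0 0 0;0 0 -5 0 0 0 0;0 0 0 0 0 0 0;0 0 0 0 0 0 150;0 0 0 0 0 0 255;0 0 0 0 0 0 255;0 0 0 0 0 0 255"
  grip_force: 20

```text
time: 3.77
position: [0.6515, 0.0981, 0.0324]
tool_rot: [-3.003, 0.304, -0.021]
ft_force: [0.2, 0.7, -0.8]
grip_width: 0.782
grip_force: 0.0
```

Request:
move_arm:
  increments: "0 0 0 0 0 0 255;0 0 0 0 0 0 255;0 0 0 0 0 0 255;0 0 0 0 0 0 255;0 0 5 0 0 0 255;0 0 10 0 0 0 255;0 0 10 0 0 0 255;0 0 10 0 0 0 255"

```text
time: 4.43
position: [0.6515, 0.098, 0.0682]
tool_rot: [-3.003, 0.305, -0.021]
ft_force: [0.9, 1.5, 0.1]
grip_width: 0.17
grip_force: 0.0
```

The fingers were slower than I allowed for, so I lifted before they closed. I'll reopen and re-check the ruler.

Request:
move_arm:
  increments: "0 0 10 0 0 0 0;0 0 10 0 0 0 0;0 0 10 0 0 0 0;0 0 10 0 0 0 0;0 0 0 0 0 0 0;0 0 0 0 0 0 0;0 0 0 0 0 0 0;0 0 0 0 0 0 0"

```text
time: 5.1
position: [0.6504, 0.0979, 0.1057]
tool_rot: [-3.004, 0.305, -0.017]
ft_force: [-0.3, -0.0, 0.1]
grip_width: 0.689
grip_force: 0.0
```

```bash
cat >> h.py <<'E'
def ruler(n):
    p=ctrl.get_image(n); P=cloud(p)
    for r in ctrl.silhouettes("ruler",p)[:3]:
        q=P[r["region"]&(p["depth"]>0)]; 
        q=q[np.abs(q[:,2]-np.median(q[:,2]))<.012]
        c,s,a=cv2.minAreaRect((q[:,:2]*1000).astype(np.float32))
        print(n,round(r["score"],2),len(q),np.round(c),np.round(s),round(a,1),np.round(np.percentile(q[:,2],[5,50,95]),4))
    return p
def state():
    s=ctrl.get_state(); print(s["position"].round(4),R.from_rotvec(s["tool_rot"]).as_matrix().round(3),s["time"],s["grip_width"])
E
python3 - <<'E'
from h import *
for n in ("wrist","scene"): ruler(n)
state()
E
```

```text
wrist 0.64 8064 [651.  97.] [ 28. 200.] 78.6 [0.0367 0.0387 0.0407]
wrist 0.3 29947 [652.  93.] [354. 160.] 85.4 [0.0107 0.0226 0.0326]
scene 0.89 529 [664.  91.] [ 33. 180.] 78.5 [0.0318 0.0367 0.0407]
scene 0.82 497 [329. 236.] [203.  49.] 71.8 [-0.0037  0.0045  0.0084]
[0.6507 0.0979 0.106 ] [[ 0.98  -0.2    0.024]
 [-0.201 -0.972  0.121]
 [-0.    -0.123 -0.992]] 5.3 0.8771850861480487
```

Request:
move_arm:
  increments: "0 0 0 0 0 0 0;0 0 0 0 0 0 0;0 0 -15 0 0 0 0;0 0 -15 0 0 0 0;0 0 -15 0 0 0 0;0 0 -15 0 0 0 0;0 -1 -10 0 0 0 0;0 0 -5 0 0 0 0"

```text
time: 5.97
position: [0.6499, 0.0966, 0.0298]
tool_rot: [-3.004, 0.306, -0.016]
ft_force: [-0.2, 0.3, 0.3]
grip_width: 1.0
grip_force: 0.0
```

Request:
move_arm:
  increments: "0 0 0 0 0 0 255;0 0 0 0 0 0 255;0 0 0 0 0 0 255;0 0 0 0 0 0 255;0 0 0 0 0 0 255;0 0 0 0 0 0 255;0 0 0 0 0 0 255;0 0 0 0 0 0 255"

```text
time: 6.63
position: [0.6511, 0.097, 0.0318]
tool_rot: [-3.003, 0.305, -0.02]
ft_force: [-0.5, 0.4, -0.4]
grip_width: 0.483
grip_force: 0.0
```

Request:
move_arm:
  increments: "0 0 0 0 0 0 255;0 0 0 0 0 0 255;0 0 0 0 0 0 255;0 0 0 0 0 0 255;0 0 0 0 0 0 255;0 0 0 0 0 0 255;0 0 0 0 0 0 255;0 0 0 0 0 0 255"

```text
time: 7.3
position: [0.651, 0.097, 0.0316]
tool_rot: [-3.003, 0.305, -0.02]
ft_force: [-0.1, 0.2, 0.4]
grip_width: 0.316
grip_force: 20.0
```

Request:
move_arm:
  increments: "0 0 10 0 0 0 255;0 0 10 -1 0.2 0 255;0 0 10 -1 0.2 0 255;0 0 10 -1 0.2 0 255;0 0 10 -1 0.2 0 255;0 0 10 -1 0.2 0 255;0 0 10 -1 0.2 0 255;0 0 10 -1 0.2 0 255"

```text
time: 7.97
position: [0.6512, 0.0975, 0.113]
tool_rot: [3.123, -0.316, 0.003]
ft_force: [0.5, -0.1, -1.2]
grip_width: 0.318
grip_force: 20.0
```

Request:
move_arm:
  increments: "-8.5 1.5 0 0 0 5.9 255;-8.5 1.5 0 0 0 5.9 255;-8.5 1.5 0 0 0 5.9 255;-8.5 1.5 0 0 0 5.9 255;-8.5 1.5 0 0 0 5.9 255;-8.5 1.5 0 0 0 5.9 255;-8.5 1.5 0 0 0 5.9 255;-8.5 1.5 0 0 0 5.9 255"

```text
time: 8.63
position: [0.5828, 0.1094, 0.1125]
tool_rot: [2.987, 0.968, 0.003]
ft_force: [-0.4, -0.1, -0.0]
grip_width: 0.317
grip_force: 20.0
```

Request:
move_arm:
  increments: "-8.5 1.5 0 0 0 5.8 255;-8.5 1.5 0 0 0 5.8 255;-8.5 1.5 0 0 0 5.8 255;-8.5 1.5 0 0 0 5.8 255;-8.5 1.5 0 0 0 5.8 255;-8.5 1.5 0 0 0 5.8 255;-8.5 1.5 0 0 0 5.8 255;-8.5 1.5 0 0 0 5.8 255"

```text
time: 9.3
position: [0.5149, 0.1213, 0.1125]
tool_rot: [2.364, 2.067, 0.002]
ft_force: [0.6, -0.7, -1.6]
grip_width: 0.319
grip_force: 20.0
```

Run:
```python
from h import *
state()
for n in ("side","scene","wrist"):
    p=ruler(n); save(p,n+"2"); P=cloud(p); H=cv2.cvtColor(p["frame"],cv2.COLOR_RGB2HSV)
    m=(H[...,0]>100)&(H[...,0]<130)&(H[...,1]>130)&(P[...,2]<.02)&(P[...,1]<.27)&(P[...,1]>-.05)&(abs(P[...,0]-.52)<.08)
    q=P[m]
    if len(q)>50: print("mat",cv2.minAreaRect((q[:,:2]*1000).astype(np.float32)))
```

```text
[0.5149 0.1213 0.1125] [[ 0.134  0.991  0.002]
 [ 0.991 -0.134  0.   ]
 [ 0.     0.002 -1.   ]] 9.3 0.3185797996361345
side 0.93 421 [515. 134.] [184.  31.] 82.0 [0.1133 0.1193 0.1215]
side 0.83 805 [332. 241.] [200.  37.] 74.4 [0.0008 0.0073 0.01  ]
mat ((515.3844604492188, 123.22662353515625), (239.37728881835938, 62.125221252441406), 82.88275146484375)
scene 0.96 484 [330. 240.] [196.  48.] 73.2 [-0.0033  0.0045  0.0089]
scene 0.64 292 [516. 123.] [196.  33.] 81.6 [0.1127 0.1172 0.1206]
mat ((515.1766357421875, 109.4274673461914), (215.16285705566406, 53.79615783691406), 83.1466064453125)
wrist 0.97 13508 [518. 145.] [155.  28.] 81.9 [0.1183 0.1196 0.1208]
wrist 0.65 7247 [324. 218.] [167.  36.] 72.5 [0.0018 0.0072 0.0085]
mat ((521.9556884765625, 159.96456909179688), (155.5387420654297, 58.084449768066406), 82.52605438232422)
```

View pics/side2.png

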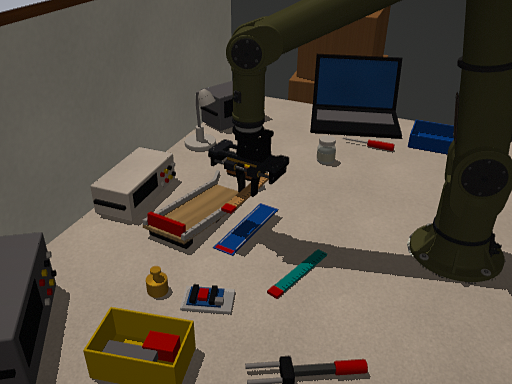

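The side picture shows the wooden ruler gripped, red end (230,208) pointing to the mat's red-mark end (225,248). The arm lowers it next.

Request:
move_arm:
  increments: "0 0 -15 0 0 0 255;0 0 -15 0 0 0 255;0 0 -15 0 0 0 255;0 0 -15 0 0 0 255;0 0 -15 0 0 0 255;0 0 -15 0 0 0 255;0 0 -10 0 0 0 255;0 0 -7 0 0 0 255"

```text
time: 10.27
position: [0.5148, 0.1207, 0.0034]
tool_rot: [-2.372, -2.059, -0.0]
ft_force: [-1.3, 0.1, 10.3]
grip_width: 0.317
grip_force: 26.4
```

Request:
move_arm:
  increments: "0 0 0 0 0 0 255;0 0 0 0 0 0 255;0 0 0 0 0 0 200;0 0 0 0 0 0 150;0 0 0 0 0 0 100;0 0 0 0 0 0 100;0 0 0 0 0 0 100;0 0 0 0 0 0 100"

```text
time: 10.93
position: [0.5151, 0.121, 0.0047]
tool_rot: [2.371, 2.061, 0.003]
ft_force: [0.1, 0.5, 0.3]
grip_width: 0.58
grip_force: 0.0
```

Request:
move_arm:
  increments: "0 0 0 0 0 0 100;0 0 5 0 0 0 100;0 0 10 0 0 0 100;0 0 20 0 0 0 100;0 0 20 0 0 0 100;0 0 20 0 0 0 100;0 0 20 0 0 0 100;0 0 20 0 0 0 100"

```text
time: 11.6
position: [0.5152, 0.121, 0.1217]
tool_rot: [2.371, 2.061, 0.004]
ft_force: [0.7, -0.0, -0.4]
grip_width: 0.607
grip_force: 0.0
```

Run:
```python
from h import *
state()
for n in ("side","scene"):
    p=ruler(n); save(p,n+"3")
    P,C=ortho(p); H=hsv(C)
    m=(H[:,0]>5)&(H[:,0]<32)&(H[:,1]>90)&(P[:,1]<-.03)&(P[:,2]>.035)&(P[:,2]<.055)
    q=P[m]; print("sled top",len(q),cv2.minAreaRect((q[:,:2]*1000).astype(np.float32)))
    red=((H[:,0]<8)|(H[:,0]>172))&(H[:,1]>150)&(H[:,2]>70)&(P[:,2]>.062)&(P[:,1]>.2)
    q=P[red]; print("stop top",len(q),cv2.minAreaRect((q[:,:2]*1000).astype(np.float32)))
```

```text
[0.5152 0.121  0.1217] [[ 0.139  0.99   0.002]
 [ 0.99  -0.139  0.001]
 [ 0.002  0.002 -1.   ]] 11.6 0.6070580801297676
side 0.89 523 [518. 126.] [201.  37.] 82.2 [0.0057 0.0104 0.0129]
side 0.69 827 [334. 234.] [213.  37.] 72.9 [0.0006 0.0074 0.01  ]
sled top 74 ((631.403564453125, -127.89437866210938), (51.279510498046875, 53.2521858215332), 8.233887672424316)
stop top 206 ((678.1478271484375, 258.66229248046875), (18.32999038696289, 114.76667785644531), 83.59199523925781)
scene 0.6 530 [515. 121.] [200.  39.] 82.0 [0.0032 0.0084 0.0122]
scene 0.58 480 [330. 237.] [200.  47.] 72.8 [-0.0023  0.0046  0.0089]
sled top 1066 ((644.2772216796875, -172.29641723632812), (120.26924133300781, 98.5796890258789), 84.25626373291016)
stop top 165 ((681.150390625, 254.29066467285156), (13.440093994140625, 113.97759246826172), 83.98322296142578)
```

View pics/side3.png

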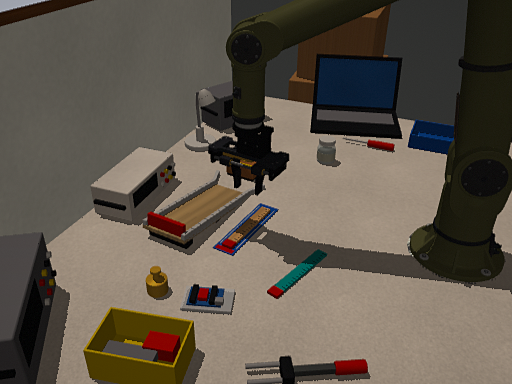

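The ruler lies on the mat, red end at (230,245) by the mark. Before reaching behind the sled I check the obstacles there (lamp, jar).

Run:
```python
from h import *
for n in ("scene","side"):
    p=ctrl.get_image(n); P=cloud(p)[p["depth"]>0]
    m=(P[:,2]>.03)&(P[:,2]<.35)&(P[:,0]>.5)&(P[:,0]<.95)&(P[:,1]<-.1)&(P[:,1]>-.45)
    q=P[m]
    for z in np.arange(.03,.33,.03):
        k=q[(q[:,2]>=z)&(q[:,2]<z+.03)&~((q[:,1]>-.25)&(abs(q[:,0]-.64)<.07)&(q[:,2]<.06))]
        if len(k)>5: print(n,round(z,2),len(k),np.percentile(k,2,axis=0).round(3),np.percentile(k,98,axis=0).round(3))
```

```text
scene 0.03 275 [ 0.856 -0.442  0.03 ] [ 0.949 -0.257  0.059]
scene 0.06 529 [ 0.858 -0.44   0.061] [ 0.948 -0.261  0.089]
scene 0.09 380 [ 0.857 -0.441  0.091] [ 0.948 -0.267  0.119]
scene 0.12 579 [ 0.839 -0.449  0.121] [ 0.944 -0.268  0.138]
scene 0.15 82 [ 0.815 -0.27   0.153] [ 0.88 -0.2   0.18]
scene 0.18 286 [ 0.795 -0.257  0.181] [ 0.87  -0.2    0.209]
scene 0.21 172 [ 0.804 -0.242  0.21 ] [ 0.844 -0.208  0.223]
side 0.03 250 [ 0.83  -0.443  0.031] [ 0.944 -0.253  0.059]
side 0.06 284 [ 0.829 -0.441  0.061] [ 0.937 -0.257  0.089]
side 0.09 175 [ 0.827 -0.446  0.091] [ 0.886 -0.262  0.119]
side 0.12 156 [ 0.83  -0.448  0.121] [ 0.909 -0.262  0.147]
side 0.15 22 [ 0.82  -0.267  0.153] [ 0.874 -0.198  0.179]
side 0.18 160 [ 0.787 -0.251  0.181] [ 0.863 -0.193  0.209]
side 0.21 67 [ 0.799 -0.233  0.21 ] [ 0.832 -0.202  0.225]
```

Request:
move_arm:
  increments: "7 -20 10 0 0 0 110;7 -25 10 0 0 0 110;8 -25 10 0 0 0 110;8 -25 10 0 0 0 110;8 -25 10 0 0 0 110;8 -25 10 0 0 0 110;8 -25 10 0 0 0 110;8 -25 10 0 0 0 110"

```text
time: 12.57
position: [0.5765, -0.0752, 0.1986]
tool_rot: [-2.369, -2.06, 0.001]
ft_force: [0.6, 0.2, -1.6]
grip_width: 0.567
grip_force: 0.0
```

Request:
move_arm:
  increments: "8 -25 0 0 0 0 110;8 -25 0 0 0 0 110;8 -25 0 0 0 0 110;8 -25 0 0 0 0 110;8 -25 0 0 0 0 110;8 -25 0 0 0 0 110;8 -25 0 0 0 0 110;6 -22 0 0 0 1.5 110"

```text
time: 13.23
position: [0.6386, -0.2726, 0.1976]
tool_rot: [-2.343, -2.09, 0.001]
ft_force: [0.7, -0.4, 0.6]
grip_width: 0.57
grip_force: 0.0
```

```bash
cat >> h.py <<'E'
def sled(n="wrist"):
    p=ctrl.get_image(n); P,C=ortho(p,y0=-.35); H=hsv(C); out=[]
    print(n,"sled find",[(np.round(r["centre"],3),round(r["score"],2)) for r in ctrl.find_in("sled",p)[:2]])
    for r in ctrl.silhouettes("sled",p)[:1]:
        q=cloud(p)[r["region"]&(p["depth"]>0)]; t=np.percentile(q[:,2],80); q=q[abs(q[:,2]-t)<.006]
        print("sled top",len(q),t,cv2.minAreaRect((q[:,:2]*1000).astype(np.float32)))
    red=((H[:,0]<8)|(H[:,0]>172))&(H[:,1]>150)&(H[:,2]>60)&(P[:,2]>.055)&(P[:,1]>.2)
    q=P[red]
    if len(q)>20: print("stop top",len(q),cv2.minAreaRect((q[:,:2]*1000).astype(np.float32)))
    return p
E
python3 - <<'E'
from h import *
state()
p=sled(); save(p,"wrist4"); sled("scene")
E
```

```text
[ 0.6386 -0.2726  0.1976] [[ 0.114  0.994 -0.002]
 [ 0.994 -0.114  0.001]
 [ 0.001 -0.002 -1.   ]] 13.2333 0.5699320459845498
wrist sled find [(array([ 0.639, -0.174,  0.045]), 0.75)]
sled top 13481 0.0459312647469989 ((641.3739013671875, -172.22552490234375), (120.16478729248047, 96.0084228515625), 84.52730560302734)
scene sled find [(array([ 0.658, -0.166,  0.04 ]), 0.65)]
sled top 1006 0.044850105184550994 ((644.8179931640625, -172.55587768554688), (121.21560668945312, 98.69662475585938), 84.65145111083984)
stop top 184 ((681.448486328125, 254.84506225585938), (14.366283416748047, 115.24205017089844), 84.00274658203125)
```

View pics/wrist4.png

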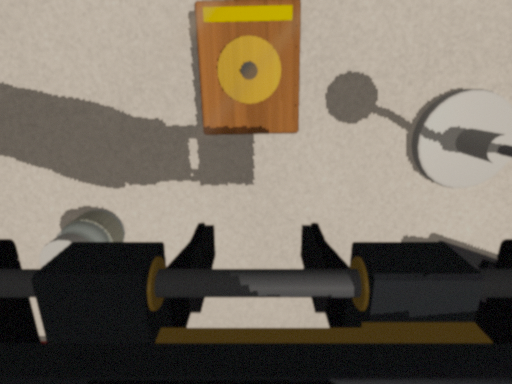

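The wrist view shows the sled (250,65), stripe ahead, with the jar at (80,240) and lamp base (460,140) clear of the fingers' path. Now lowering behind the sled.

Request:
move_arm:
  increments: "-1 1 -22 0 0 0 110;-1 1 -22 0 0 0 110;-1 1 -22 0 0 0 110;-1 1 -22 0 0 0 110;-1 1 -22 0 0 0 110;-1 1 -22 0 0 0 110;0 1 -22 0 0 0 110;0 0 -24 0 0 0.5 110"

```text
time: 14.2
position: [0.6336, -0.2616, 0.0212]
tool_rot: [-2.332, -2.105, -0.004]
ft_force: [0.4, -0.4, -0.4]
grip_width: 0.569
grip_force: 0.0
```

Request:
move_arm:
  increments: "0.5 5 0 0 0 0 110;0.5 5 0 0 0 0 110;0.5 5 0 0 0 0 110;0.5 5 0 0 0 0 110;0.5 5 0 0 0 0 110;0 5 0 0 0 0 110;0 5 0 0 0 0 110;0 5 0 0 0 0 110"

```text
time: 14.87
position: [0.6367, -0.2267, 0.0238]
tool_rot: [2.332, 2.097, 0.003]
ft_force: [0.1, -6.0, 5.0]
grip_width: 0.565
grip_force: 2.8
```

Run:
```python
from h import *
state(); print(ctrl.get_state()["ft_force"])
p=sled(); save(p,"wrist5"); sled("scene")
```

```text
[ 0.6367 -0.2267  0.0238] [[ 0.106  0.994  0.005]
 [ 0.994 -0.106 -0.003]
 [-0.002  0.005 -1.   ]] 14.8667 0.5650230056489269
[ 0.0671034  -5.9830651   4.96737465]
wrist sled find [(array([ 0.639, -0.157,  0.046]), 0.93)]
sled top 50379 0.04601434862674938 ((641.1434936523438, -162.1320037841797), (105.57182312011719, 96.45922088623047), 83.958740234375)
scene sled find [(array([ 0.66 , -0.146,  0.04 ]), 0.83), (array([0.671, 0.118, 0.023]), 0.58)]
sled top 1019 0.044702072662803925 ((645.7792358398438, -154.37432861328125), (120.2972183227539, 98.38773345947266), 83.95793151855469)
stop top 178 ((683.3567504882812, 253.90933227539062), (14.594401359558105, 109.807373046875), 82.99952697753906)
```

Request:
move_arm:
  increments: "0 7 0 0 0 0 110;0 7 0 0 0 0 110;0 7 0 0 0 0 110;0 7 0 0 0 0 110;0 7 0 0 0 0 110;0 7 0 0 0 0 110;0 7 0 0 0 0 110;0 7 0 0 0 0 110"

```text
time: 15.83
position: [0.6353, -0.1694, 0.0219]
tool_rot: [2.335, 2.1, 0.001]
ft_force: [0.1, -5.7, 3.6]
grip_width: 0.57
grip_force: 2.7
```

Run:
```python
from h import *
state(); print(ctrl.get_state()["ft_force"])
p=sled(); save(p,"wrist6"); sled("scene")
```

```text
[ 0.6353 -0.1694  0.0219] [[ 0.106  0.994  0.001]
 [ 0.994 -0.106 -0.001]
 [-0.     0.001 -1.   ]] 15.8333 0.5703397762820153
[ 0.05727069 -5.70357993  3.58278185]
wrist sled find [(array([ 0.644, -0.103,  0.048]), 0.84)]
sled top 51397 0.046215216007209375 ((640.791748046875, -105.16255187988281), (105.11320495605469, 96.46045684814453), 83.82862854003906)
scene sled find [(array([ 0.657, -0.09 ,  0.041]), 0.64), (array([0.517, 0.126, 0.014]), 0.59)]
sled top 1039 0.04510422684807924 ((644.2782592773438, -97.56367492675781), (122.57476043701172, 98.70024108886719), 83.85553741455078)
stop top 177 ((682.0497436523438, 254.30101013183594), (14.365520477294922, 109.9677734375), 83.05990600585938)
```

View pics/wrist6.png

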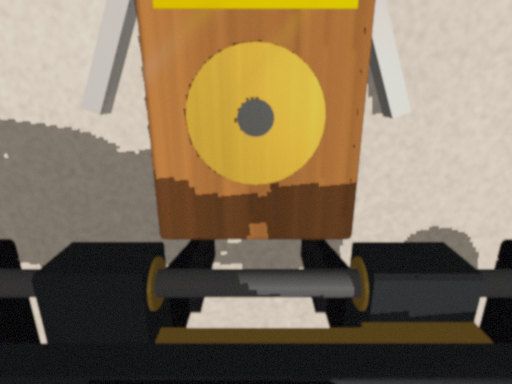

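The wrist picture shows the flare tips at (100,110) and (400,110) nearly symmetric about the sled, which spans columns 160–354. I continue, tilting the tool with the slope.

Request:
move_arm:
  increments: "0.5 7 0 0.44 -0.05 0 110;0.5 7 0 0.44 -0.05 0 110;0.5 7 0 0.44 -0.05 0 110;0.5 7 0 0.44 -0.05 0 110;0.5 7 0 0.44 -0.05 0 110;0.5 7 0 0.44 -0.05 0 110;0.5 7 0 0.44 -0.05 0 110;0.5 7 0 0.44 -0.05 0 110"

```text
time: 16.8
position: [0.6395, -0.1111, 0.0216]
tool_rot: [-2.303, -2.074, -0.075]
ft_force: [-0.3, -1.7, -1.7]
grip_width: 0.568
grip_force: 0.9
```

Run:
```python
from h import *
state(); print(ctrl.get_state()["ft_force"])
sled(); sled("scene")
```

```text
[ 0.6395 -0.1111  0.0216] [[ 0.104  0.995  0.008]
 [ 0.993 -0.104  0.063]
 [ 0.064  0.001 -0.998]] 16.8 0.5683795195306045
[-0.32117523 -1.69521874 -1.73447177]
wrist sled find [(array([ 0.647, -0.043,  0.051]), 0.79)]
sled top 51224 0.05132049330216399 ((645.4024658203125, -47.96735763549805), (103.855712890625, 96.03907775878906), 83.85449981689453)
scene sled find [(array([ 0.663, -0.034,  0.04 ]), 0.74)]
sled top 931 0.04940661648855125 ((649.3004150390625, -40.09320831298828), (118.59387969970703, 97.02693939208984), 84.0540542602539)
stop top 183 ((682.0958251953125, 254.78042602539062), (14.54038143157959, 109.19755554199219), 84.13043212890625)
```

Request:
move_arm:
  increments: "0.8 7 0 0.44 -0.05 0 110;0.8 7 0 0.44 -0.05 0 110;0.8 7 0 0.44 -0.05 0 110;0.8 7 0 0.44 -0.05 0 110;0.8 7 0 0.44 -0.05 0 110;0.8 7 0 0.44 -0.05 0 110;0.8 7 0.4 0.44 -0.05 0 110;0.8 7 0.8 0.44 -0.05 0 110"

```text
time: 17.77
position: [0.6457, -0.055, 0.0225]
tool_rot: [-2.27, -2.045, -0.144]
ft_force: [-1.5, -1.7, -0.7]
grip_width: 0.568
grip_force: 0.9
```

Request:
move_arm:
  increments: "0.8 7 0.9 0 0 0 110;0.8 7 0.9 0 0 0 110;0.8 7 0.9 0 0 0 110;0.8 7 0.9 0 0 0 110;0.8 7 0.9 0 0 0 110;0.8 7 0.9 0 0 0 110;0.8 7 0.9 0 0 0 110;0.8 7 0.9 0 0 0 110"

```text
time: 18.43
position: [0.6524, 0.0008, 0.0301]
tool_rot: [-2.271, -2.045, -0.144]
ft_force: [-0.8, -1.7, -1.6]
grip_width: 0.568
grip_force: 0.9
```

Run:
```python
from h import *
state(); print(ctrl.get_state()["ft_force"])
p=sled(); save(p,"wrist7"); sled("scene")
```

```text
[0.6524 0.0008 0.0301] [[ 0.103  0.995  0.015]
 [ 0.987 -0.105  0.124]
 [ 0.124  0.002 -0.992]] 18.4333 0.5680143073340863
[-0.76851877 -1.73195381 -1.5953001 ]
wrist sled find [(array([0.658, 0.065, 0.06 ]), 0.83)]
sled top 36527 0.06301214411835507 ((659.0313720703125, 72.94998168945312), (83.8514404296875, 96.03194427490234), 84.14019012451172)
scene sled find [(array([0.679, 0.077, 0.051]), 0.89), (array([0.696, 0.183, 0.023]), 0.35)]
sled top 809 0.061278200827971974 ((661.2139892578125, 77.70193481445312), (107.7304916381836, 97.79192352294922), 82.79064178466797)
stop top 181 ((682.4953002929688, 254.27674865722656), (14.380398750305176, 111.06546783447266), 83.84564971923828)
```

View pics/wrist7.png

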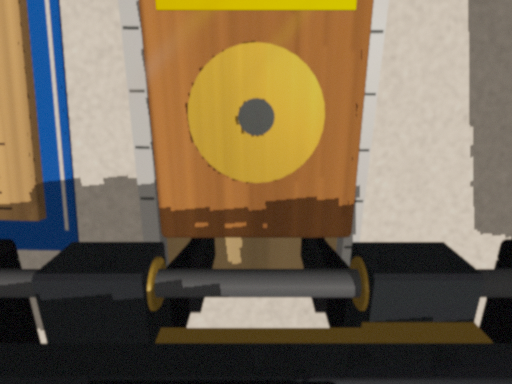

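The sled is between the rails, slightly right of centre (about columns 157–352 at its back, rails at 145 and 362). Push on.

Request:
move_arm:
  increments: "0.6 7 0.9 0 0 0 110;0.6 7 0.9 0 0 0 110;0.6 7 0.9 0 0 0 110;0.6 7 0.9 0 0 0 110;0.8 7 0.9 0 0 0 110;0.8 7 0.9 0 0 0 110;0.8 7 0.9 0 0 0 110;0.8 7 0.9 0 0 0 110"

```text
time: 19.4
position: [0.6579, 0.0569, 0.0373]
tool_rot: [-2.271, -2.045, -0.144]
ft_force: [-0.7, -2.6, -0.0]
grip_width: 0.569
grip_force: 1.3
```

Request:
move_arm:
  increments: "0.6 5 0.6 0 0 0 110;0.6 5 0.6 0 0 0 110;0.6 5 0.6 0 0 0 110;0.6 5 0.6 0 0 0 110;0.6 5 0.6 0 0 0 110;0.6 5 0.6 0 0 0 110;0.6 5 0.6 0 0 0 110;0.6 5 0.6 0 0 0 110"

```text
time: 20.07
position: [0.6628, 0.0962, 0.0421]
tool_rot: [-2.272, -2.045, -0.144]
ft_force: [0.2, -3.2, 0.6]
grip_width: 0.571
grip_force: 1.7
```

Run:
```python
from h import *
state(); print(ctrl.get_state()["ft_force"])
sled(); sled("scene"); sled("side")
```

```text
[0.6628 0.0962 0.0421] [[ 0.104  0.994  0.015]
 [ 0.987 -0.105  0.123]
 [ 0.124  0.002 -0.992]] 20.0667 0.5708475045590224
[ 0.15629335 -3.2483724   0.64395934]
wrist sled find [(array([0.67 , 0.163, 0.069]), 0.71)]
sled top 35644 0.07464898709694939 ((669.5297241210938, 169.30078125), (81.66566467285156, 97.0168228149414), 84.05345153808594)
scene sled find [(array([0.69 , 0.174, 0.063]), 0.8), (array([0.694, 0.069, 0.023]), 0.21)]
sled top 817 0.0733356398068005 ((671.4846801757812, 172.845947265625), (106.49605560302734, 99.23970031738281), 83.03644561767578)
stop top 183 ((680.0286865234375, 254.6222686767578), (14.357534408569336, 113.90465545654297), 83.58740234375)
side sled find [(array([0.652, 0.19 , 0.068]), 0.83)]
sled top 658 0.07470015855059109 ((668.3290405273438, 182.97962951660156), (95.30968475341797, 96.9943618774414), 83.39092254638672)
stop top 319 ((678.1738891601562, 258.46270751953125), (20.439340591430664, 113.11483764648438), 82.2067642211914)
```

Request:
move_arm:
  increments: "0.3 2.5 0.3 0 0 0 110;0.3 2.5 0.3 0 0 0 110;0.3 2.5 0.3 0 0 0 110;0.3 2.5 0.3 0 0 0 110;0.3 2 0.2 0 0 0 110;0.2 2 0.2 0 0 0 110;0.2 2 0.2 0 0 0 110;0.2 2 0.2 0 0 0 110"

```text
time: 21.18
position: [0.665, 0.1137, 0.0441]
tool_rot: [-2.272, -2.045, -0.144]
ft_force: [0.5, -3.1, 2.5]
grip_width: 0.568
grip_force: 1.8
```

Request:
move_arm:
  increments: "0.1 1 0.1 0 0 0 110;0.1 1 0.1 0 0 0 110;0.1 1 0.1 0 0 0 110;0.1 1 0.1 0 0 0 110;0 0 0 0 0 0 110;0 0 0 0 0 0 110;0 0 0 0 0 0 110;0 0 0 0 0 0 110"

```text
time: 21.85
position: [0.6654, 0.1179, 0.0446]
tool_rot: [-2.272, -2.045, -0.145]
ft_force: [-0.5, -5.3, 2.1]
grip_width: 0.568
grip_force: 2.1
```

Request:
move_arm:
  increments: "0.1 1 0.1 0 0 0 110;0.1 1 0.1 0 0 0 110;0.1 1 0.1 0 0 0 110;0.1 1 0.1 0 0 0 110;0 0 0 0 0 0 110;0 0 0 0 0 0 110;0 0 0 0 0 0 110;0 0 0 0 0 0 110"

```text
time: 22.52
position: [0.6655, 0.1188, 0.0447]
tool_rot: [-2.274, -2.045, -0.14]
ft_force: [-2.1, -8.8, 4.3]
grip_width: 0.567
grip_force: 4.2
```

Run:
```python
from h import *
state(); print(ctrl.get_state()["ft_force"])
p=sled("scene"); save(p,"scene8")
im=cv2.imread("pics/scene8.png")[170:290,190:370]; cv2.imwrite("pics/c8.png",cv2.resize(im,None,fx=4,fy=4,interpolation=cv2.INTER_CUBIC))
```

```text
[0.6655 0.1188 0.0447] [[ 0.105  0.994  0.014]
 [ 0.987 -0.106  0.12 ]
 [ 0.121  0.002 -0.993]] 22.5167 0.5667575650940245
[-2.11157482 -8.77981392  4.32089364]
scene sled find [(array([0.69 , 0.192, 0.068]), 0.77)]
sled top 865 0.07562829147251163 ((674.917724609375, 191.85403442382812), (108.45521545410156, 99.5484390258789), 84.3216781616211)
stop top 211 ((683.4462280273438, 253.25901794433594), (16.352182388305664, 109.40123748779297), 83.39561462402344)
```

View pics/c8.png

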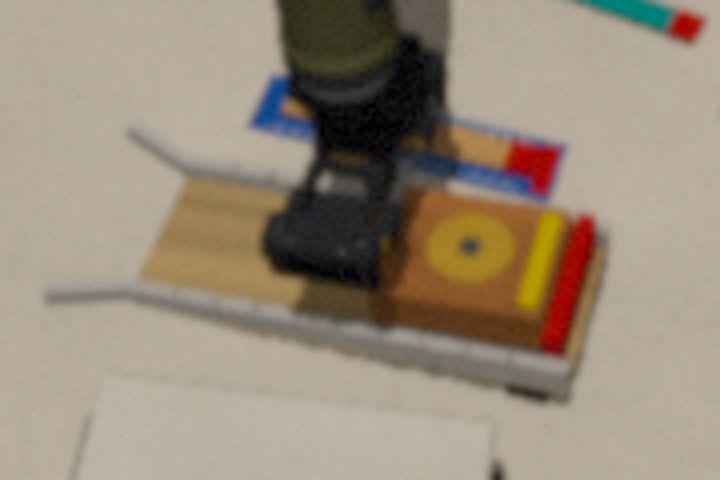

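The crop shows the sled against the red stop (570,285), and the force rose while motion stalled. One more small push, then I back off.

Request:
move_arm:
  increments: "0.1 1 0.1 0 0 0 110;0.2 2 0.2 0 0 0 110;0 0 0 0 0 0 110;0 0 0 0 0 0 110;-0.2 -2 -0.2 0 0 0 110;-0.4 -4 -0.4 0 0 0 110;-1 -8 -0.5 0 0 0 110;-1 -10 0 0 0 0 110"

```text
time: 23.33
position: [0.6626, 0.1039, 0.0436]
tool_rot: [-2.266, -2.047, -0.146]
ft_force: [0.7, 0.7, -0.5]
grip_width: 0.566
grip_force: 0.0
```

Request:
move_arm:
  increments: "-1 -10 0 0 0 0 110;-1 -5 15 0 0 0 110;0 0 25 0 0 0 110;0 0 25 0 0 0 110;0 -20 25 0 0 0 110;0 -20 25 0 0 0 110;0 -20 0 0 0 0 110;0 -20 0 0 0 0 110"

```text
time: 24.0
position: [0.6626, 0.005, 0.1617]
tool_rot: [-2.272, -2.047, -0.15]
ft_force: [0.3, -0.2, -0.2]
grip_width: 0.57
grip_force: 0.0
```

Request:
move_arm:
  increments: "0 -20 0 0 0 0 110;0 -20 0 0 0 0 110;0 0 0 0 0 0 110;0 0 0 0 0 0 110;0 0 0 0 0 0 110;0 0 0 0 0 0 110;0 0 0 0 0 0 110;0 0 0 0 0 0 110"

```text
time: 24.67
position: [0.6613, -0.0326, 0.159]
tool_rot: [-2.269, -2.047, -0.144]
ft_force: [-0.4, -0.3, -0.4]
grip_width: 0.566
grip_force: 0.0
```

Run:
```python
from h import *
state()
for n in ("side","wrist"):
    p=sled(n); save(p,n+"9"); 
    P=cloud(p); H=cv2.cvtColor(p["frame"],cv2.COLOR_RGB2HSV)
    m=(H[...,0]>20)&(H[...,0]<32)&(H[...,1]>150)&(P[...,1]>.2)&(P[...,1]<.28)&(P[...,2]>.05)
    if m.sum()>10: print("stripe",cv2.minAreaRect((P[m][:,:2]*1000).astype(np.float32)))
ruler("side")
a=cv2.imread("pics/side9.png")[150:270,130:310]; b=cv2.imread("pics/wrist9.png")
cv2.imwrite("pics/c9.png",np.vstack([cv2.resize(a,(405,270)),cv2.resize(b,(405,304))]))
```

```text
[ 0.6613 -0.0326  0.159 ] [[ 0.102  0.995  0.015]
 [ 0.987 -0.103  0.124]
 [ 0.125  0.002 -0.992]] 24.6667 0.56555420568664
side sled find [(array([0.653, 0.197, 0.07 ]), 0.93), (array([ 0.422, -0.311,  0.051]), 0.41)]
sled top 641 0.07764296172523913 ((669.4386596679688, 204.7525634765625), (97.89381408691406, 96.99861145019531), 79.6135025024414)
stop top 320 ((679.0258178710938, 258.8346862792969), (18.6037540435791, 113.39763641357422), 83.51619720458984)
stripe ((675.6172485351562, 226.89288330078125), (80.6763916015625, 44.288543701171875), 1.3316646814346313)
wrist sled find [(array([0.651, 0.055, 0.016]), 0.74), (array([0.667, 0.125, 0.056]), 0.63)]
sled top 582 0.06371962055528048 ((665.2496948242188, 128.37294006347656), (2.3887453079223633, 93.78300476074219), 83.99720764160156)
side 0.8 575 [517. 123.] [203.  39.] 80.9 [0.0045 0.0102 0.013 ]
side 0.69 848 [334. 233.] [216.  39.] 72.9 [-0.0001  0.0073  0.0099]
side 0.56 1041 [662.  90.] [376. 170.] 81.1 [0.0087 0.0152 0.0307]
```

View pics/c9.png

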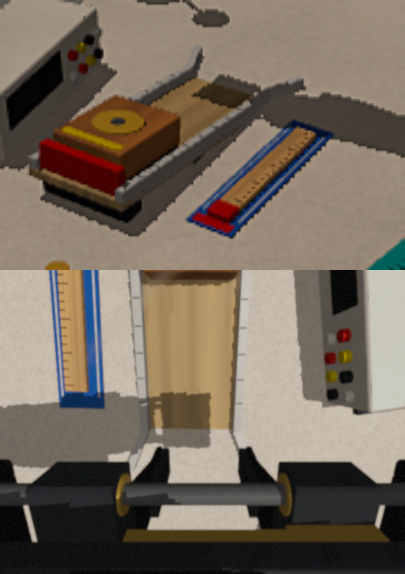

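The crop shows the sled against the red stop and the ruler on the mat with its red end at the mark. The arm is clear of everything.

```bash
python3 -c "
from bench import ctrl
print(ctrl.close_job())"
```

```text
the job is handed in; nothing more can be done
None
```

I laid the ruler flat on the blue mat with its red end at the mark, pushed the sled up against the red stop with its stripe uphill, and handed the job in. The hand-in gave no verdict; the last pictures show both in place and the arm clear.

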